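Load a tin lid top-up into the labelling jig

ROBOT

A 6-joint arm with a two-finger parallel gripper is mounted at the origin on the work surface. World frame = base frame: x ahead of the robot, y to its left, z up, the work surface at z = 0. Lengths are in mm, angles in rad, forces in N, time in s.
With the tool pointing down it reaches from about 350 to 975 mm from the base axis. Payload 7.1 kg.
Tool frame: the origin (TCP) lies between the finger pads; the fingertips stand 19 mm ahead of it and the grasp point (between the pads) is the TCP; z points along the fingers, y is the line along which they close (so a half turn about z gives the same grasp; the last joint's range is limited). The gripper opens to 88 mm and grips with 3 to 60 N. Pads are 20 mm wide; open, the fingers measure 115 mm over their backs; the gripper's body (75 mm by 178 mm) begins 61 mm behind the grasp point.
Start: joints at [-1.156, 0.423, 1.63, -0, 1.089, -0.019], TCP at [262.716, -567.085, 241.675] pointing down, gripper open.
Joint ranges: [-3, 3], [-0.9, 2.11], [0.09, 2.58], [-1.31, 4.45], [0.11, 2.69], [-2.54, 2.54]. Speed limits (rad/s): [2.39, 2.39, 3.01, 3.14, 3.14, 3.14].

INTERFACE

Orientations are given as a rotation vector (axis times angle).
In Python, from workcell import ctrl gives the robot as it stands.
- The arm moves only by the tool arm_command, never from a script. Its argument "series" is a list of rows, each an object with "linear": the shift along the tool's x, y, z in m, a list of three; "turn": the turn about the tool's z in rad. A call has 1 to 10 rows; each row shifts and turns the commanded pose from where the row before left it, along the tool's axes as they then stand; what a row does not reach is not made up. A row lasts 1/10 s, in which the tool goes at most 50 mm and 8.59 degrees, less where a joint would pass 70% of its speed; a pose out of reach is approached as far as the arm can. A call with a gripper value outside its range is refused whole. "jaw" is the opening, from -1 (shut) to 1 (fully open), set as the call begins (left out, the last holds). The fingers move at their own pace and stop on an object; the grip force is fixed at half the most. Time passes only in rows, so rows that do not move let the fingers close. It gives the time, the measured TCP pose, the force, the opening and the grip force at its end, in the units of the state.
- ctrl.get_obs(): the state, without advancing time (a new reading comes with each control period).
- ctrl.get_image(name): name is "scene" or "top" or "wrist"; returns a dict with "frame" (480x640x3 uint8, blue, green, red), "fx", "fy", "cx", "cy" (pixels), "rvec" (rotation vector, rad) and "tvec" (3), from world to camera coordinates, as OpenCV has them. Camera axes: x right, y down, z forward; pixel columns grow to the right and rows downward; lengths in mm; the calibration is good to about 2 mm. The wrist camera is an equidistant fisheye: a pixel r from the principal point sees the ray r / f radians off the axis. A picture is of the moment at which its call begins. There is no depth.
- ctrl.close_job(): hands the job in; it is judged then, once.
The state is a dict: "t": time; "qpos": joint angles; "qvel": joint speeds; "joint_torque": joint torques, N m; "ee_pos": TCP position; "orientation": TCP orientation; "ft_force": force on the tool from outside, world axes, zero at the start; "moment": the same for the moment, N m; "width": finger opening in mm; "grasp_force": force on a finger pad.
Only numpy, scipy, OpenCV 4.12 (cv2) and the standard library are available. Lean on these libraries where they do the work, as an engineer would, in place of code of your own. Each camera call takes 0.05 s, during which the arm holds its last target. There are 200 camera calls.

TASK

The large tin lid that lies flat top up is next for its label: seat it in the labelling jig that has the larger pocket, rim down and flat top up, so that it sits level over the grey boss with its rim fully down on the pocket floor, then let go. Leave the other two lids (the large one lying open side up and the small one) where they are.

Things in the scene. Friction and masses are not known exactly. Their poses are not given: they have to be found in the camera images.
- lid: The lid to load: hollow plain grey metal slip lid lying rim down on the table, flat closed top up. 60 mm across its side wall (63 mm at a 4 mm high bead around the rim, at the bottom), 26 mm high, 54 mm wide inside, about 40 g. Origin: centre of its underside (the rim plane); z points up through the flat top, 26 mm above. Round: grasp it from above across the side wall at any yaw.
- lid_upturned: A lid of the very same size and metal that lies the wrong way up, open side up like a dish; leave it there. Origin: centre of its flat face, on the table; z points up to the open rim 26 mm above.
- lid_small: A smaller lid of the same metal, rim down and flat top up, 42 mm across (45 mm at the rim bead), 20 mm high; leave it there. Origin: centre of its underside.
- jig: Fixed light-wood block, 100 x 100 x 20 mm high, with a round pocket 76 mm wide, 10 mm deep; a grey boss 36 mm wide, 14 mm high stands on the pocket floor and goes inside the lid (7 mm play all round). Origin: under the pocket's centre, on the table; z up: pocket floor 10 mm, block top 20, boss top 24, seated lid's top 36. A smaller jig near it (88 mm block, 56 mm pocket) is for small lids.
Things that resemble listed ones, but are neither listed nor needed, are in the scene too. Leave any blue or purple look-alike of the lid alone.

How it is judged:
By the outcome, as a careful person would: the job done as asked, in the order asked, and still so for the second after the job is handed in, with the robot touching nothing.
It also fails if it takes over 32 s, if anything falls off the work surface, if the arm or the gripper's body presses on something with over 40 N, if the wrist force passes 120 N, or if a joint passes its speed limit or range.

## Working session

There is one attempt and no reset: what is moved stays moved. The work goes in short steps, Python scripts to look and compute and a tool call to move; the robot and the scene stay as the last step left them, time stands still between calls to the robot, and variables do not carry over. Pictures are saved under pics/ and viewed, at most 10 in all, crops included, and the job is handed in when it is done.

Besides the shell and the picture viewer there is one more tool, called after "Call:" in YAML: its name, and indented under it one key for each argument. arm_command: Moves the arm, as the interface text tells. Its arguments: {"type":"object","properties":{"series":{"type":"array"},"jaw":{"type":"number"}},"required":["series"]}

```bash
mkdir -p pics
cat > h.py <<'E'
import numpy as np, cv2
from workcell import ctrl
from scipy.spatial.transform import Rotation as R
def grab(n,fn=None):
    d=ctrl.get_image(n)
    if fn: cv2.imwrite('pics/'+fn,d['frame'])
    return d
def px2w(d,u,v,z,fish=False):
    x,y=(u-d['cx'])/d['fx'],(v-d['cy'])/d['fy']
    if fish:
        r=np.hypot(x,y); s=np.sin(r)/max(r,1e-9); ray=np.array([x*s,y*s,np.cos(r)])
    else: ray=np.array([x,y,1.])
    M=R.from_rotvec(np.ravel(d['rvec'])).as_matrix(); c=-M.T@np.ravel(d['tvec']); w=M.T@ray
    return c+w*(z-c[2])/w[2]
E
python3 - <<'E'
from h import *
a=grab('top','top.png');b=grab('scene','scene.png')
import pickle; pickle.dump((a,b),open('d.pkl','wb'))
o=ctrl.get_obs();print(o['t'],o['ee_pos'],o['orientation'],o['width'],R.from_rotvec(o['orientation']).as_matrix().round(3))
E
```

```text
0.1 [ 262.52644758 -566.6624372   240.97223325] [-3.06662391e+00 -6.75777810e-01  4.54504865e-04] 87.8152371508829 [[ 0.907  0.42  -0.001]
 [ 0.42  -0.907  0.001]
 [ 0.    -0.001 -1.   ]]
```

View pics/top.png

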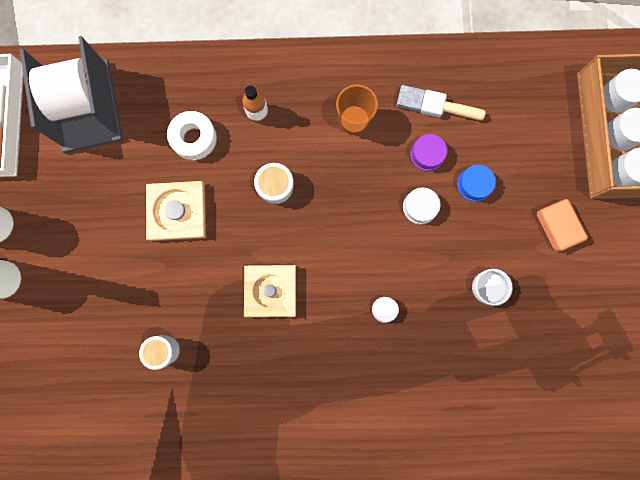

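View pics/scene.png

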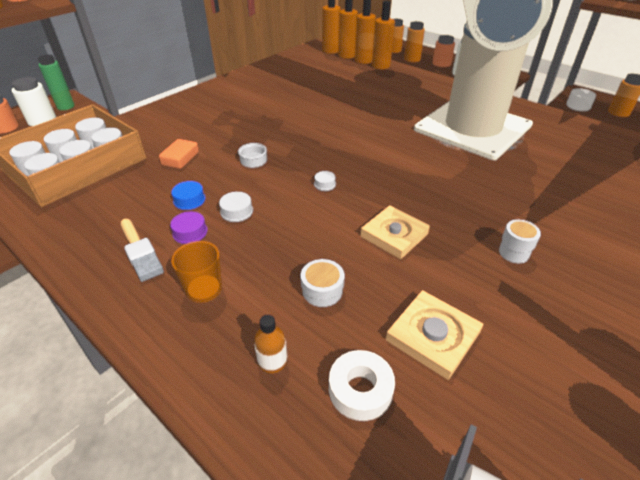

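Candidates in the top view:
- grey-white lid (422,206), top up and large
- upturned lid (492,288)
- small lid (385,310)
- purple lid (429,152) and blue lid (477,183)
- cork-topped jars (274,183) and (158,352)
- tape roll (191,135)

I choose (422,206). The larger jig is at (176,211), with the smaller one at (270,291). I'll measure both and check a crop.

Run:
```python
from h import *
import pickle
a,b=pickle.load(open('d.pkl','rb'))
def blob(d,u,v,h,cond):
    f=d['frame'];hsv=cv2.cvtColor(f,cv2.COLOR_BGR2HSV)
    m=np.zeros(f.shape[:2],np.uint8);s=np.s_[v-h:v+h,u-h:u+h];m[s]=cond(hsv[s]).astype(np.uint8)
    n,l,st,ce=cv2.connectedComponentsWithStats(m);i=1+np.argmax(st[1:,4])
    c=max(cv2.findContours((l==i).astype(np.uint8),0,1)[0],key=cv2.contourArea)
    return ce[i],st[i],cv2.fitEllipse(cv2.convexHull(c)),c
grey=lambda h:(h[...,1]<60)&(h[...,2]>90)
brt=lambda h:(h[...,1]<60)&(h[...,2]>215)
wood=lambda h:(h[...,1]<150)&(h[...,2]>140)
for nm,d,u,v,hh,z,c in [('lidtop',a,422,206,28,26,grey),('lidtopbright',a,422,206,28,26,brt),('lid scene',b,236,207,26,13,grey),('boss',a,175,210,18,24,grey),('boss scene',b,435,329,20,24,grey),('jig',a,176,211,40,20,wood),('small',a,270,291,35,20,wood)]:
    try:
        ce,st,e,ct=blob(d,u,v,hh,c);r=cv2.minAreaRect(ct)
        print(nm,ce.round(1),st,np.round(e[0],1),np.round(e[1],1),'W',px2w(d,*ce,z).round(1),px2w(d,*e[0],z).round(1),'rect',px2w(d,*r[0],z).round(1),np.round(r[1:][0],1))
    except Exception as x: print(nm,x)
A=cv2.resize(a['frame'][170:330,350:540],None,fx=2.1,fy=2.1,interpolation=2)
B=cv2.resize(a['frame'][150:310,120:310],None,fx=2.1,fy=2.1,interpolation=2)
cv2.imwrite('pics/crop.png',np.hstack([A,B]))
```

```text
lidtop [421.2 205.5] [ 403  187   38   38 1080] [421.2 205.4] [35.8 38.2] W [ 610.2 -189.6   26. ] [ 610.3 -189.6   26. ] rect [ 610.2 -189.3   26. ] [34.6 37.5]
lidtopbright [421.5 204.2] [403 188  37  35 956] [421.  204.9] [33.8 37.6] W [ 612.4 -190.2   26. ] [ 611.3 -189.4   26. ] rect [ 611.1 -189.3   26. ] [34. 36.]
lid scene [235.4 206.3] [219 191  34  31 854] [235.5 206.3] [31.3 35.1] W [ 614.3 -192.6   13. ] [ 614.2 -192.5   13. ] rect [ 614.6 -192.5   13. ] [30.4 32.4]
boss [175.6 209.6] [159 192  34  36 924] [180.  210.2] [38.7 44.7] W [614.1 244.4  24. ] [612.9 236.5  24. ] rect [614.3 244.6  24. ] [35. 33.]
boss scene [435.  328.7] [423 317  25  24 462] [434.9 328.6] [22.5 25.6] W [620.6 248.6  24. ] [620.5 248.6  24. ] rect [620.7 248.3  24. ] [25.  21.9]
jig [174.9 210.3] [ 146  181   60   61 3328] [173.  210.7] [ 61.  128.3] W [613.8 246.8  20. ] [613.1 250.2  20. ] rect [612.7 246.6  20. ] [59.3 59.1]
small [269.4 290.5] [ 243  265   53   53 2691] [269.5 289.6] [59.1 97.5] W [467.6  79.6  20. ] [469.3  79.5  20. ] rect [466.9  80.4  20. ] [52. 52.]
```

View pics/crop.png

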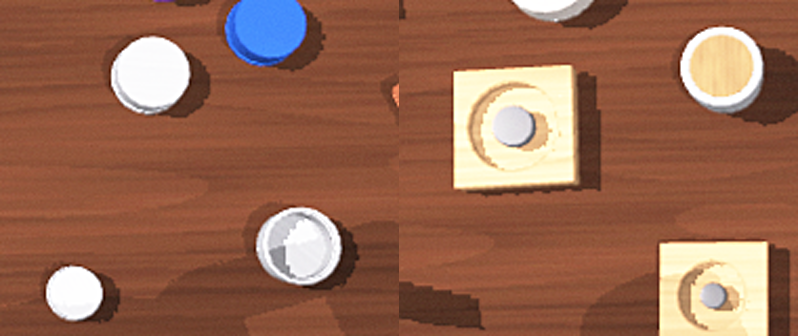

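The crop confirms it: the lid at (151,74) is large, closed and top up, the open dish is at (300,246) and the small lid is at (74,292). The larger jig, with its boss, is at (515,126). I'll approach above the lid with a finger line about 53° off x, which clears the purple and blue lids.

Call:
arm_command:
  series:
    - {"linear":[0.04,-0.0164,0.0077],"turn":0}
    - {"linear":[0.04,-0.0164,0.0077],"turn":0}
    - {"linear":[0.04,-0.0164,0.0077],"turn":0}
    - {"linear":[0.04,-0.0164,0.0077],"turn":0}
    - {"linear":[0.04,-0.0164,0.0077],"turn":0}
    - {"linear":[0.04,-0.0164,0.0077],"turn":0}
    - {"linear":[0.04,-0.0164,0.0077],"turn":0}
    - {"linear":[0.04,-0.0164,0.0077],"turn":0}
    - {"linear":[0.04,-0.0164,0.0077],"turn":0}
    - {"linear":[0.04,-0.0164,0.0077],"turn":0}
  jaw: 1

```text
t: 1.1
ee_pos: [557.5, -248.6, 164.1]
orientation: [-3.068, -0.676, 0.001]
ft_force: [0.7, -0.8, -0.5]
width: 88.1
grasp_force: 0.0
```

Call:
arm_command:
  series:
    - {"linear":[0.037,-0.015,0.007],"turn":0}
    - {"linear":[0.037,-0.015,0.007],"turn":0}
    - {"linear":[0,0,0],"turn":0.135}
    - {"linear":[0,0,0],"turn":0.135}
    - {"linear":[0,0,0],"turn":0.135}
    - {"linear":[0,0,0],"turn":0.135}
    - {"linear":[0,0,0],"turn":0.135}
    - {"linear":[0,0,0],"turn":0.135}
    - {"linear":[0,0,0],"turn":0.135}
    - {"linear":[0,0,0],"turn":0.135}

```text
t: 2.1
ee_pos: [611.0, -191.7, 150.2]
orientation: [2.976, -1.006, -0.001]
ft_force: [-0.5, -0.4, -0.5]
width: 87.9
grasp_force: 0.0
```

Run:
```python
from h import *
import pickle
d=grab('wrist','w1.png');pickle.dump(d,open('w1.pkl','wb'))
o=ctrl.get_obs();print(o['t'],o['ee_pos'],R.from_rotvec(o['orientation']).as_matrix().round(3),o['qpos'],o['ft_force'])
```

```text
2.15 [ 610.97633948 -191.73984271  150.23640296] [[ 0.791 -0.612 -0.001]
 [-0.612 -0.791  0.   ]
 [-0.001  0.    -1.   ]] [-3.22680992e-01  5.54286209e-01  1.65233939e+00  1.28645898e-05
  9.35834110e-01  1.90644760e+00] [-0.72776329 -0.06572065 -0.62583636]
```

View pics/w1.png

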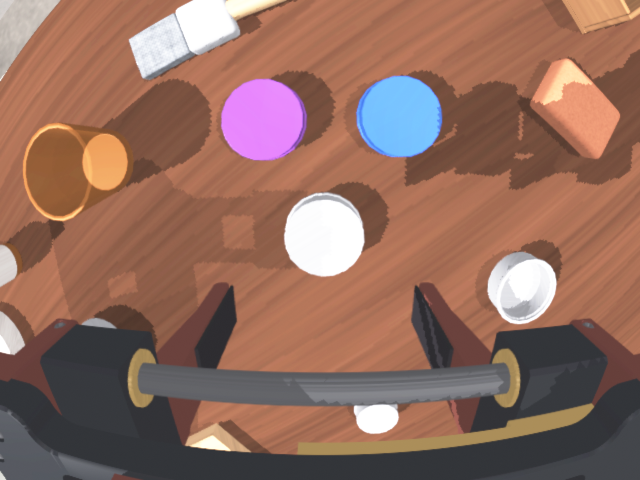

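The lid is at (324,235) and lies between the finger pads' line; purple (263,120) and blue (399,117) are clear of the finger directions. Next I locate the lid from this close view.

Run:
```python
from h import *
import pickle
d=pickle.load(open('w1.pkl','rb'))
f=d['frame'];h=cv2.cvtColor(f,cv2.COLOR_BGR2HSV)
for vt in (120,200):
    m=np.zeros(f.shape[:2],np.uint8);s=np.s_[185:285,275:375];m[s]=((h[s][...,1]<70)&(h[s][...,2]>vt))
    c=max(cv2.findContours(m,0,1)[0],key=cv2.contourArea)
    # metric: project the outline to z=26 plane and fit circle
    for z in (13,26):
        P=np.array([px2w(d,*p[0],z,True)[:2] for p in c],np.float32)
        print(vt,z,cv2.minEnclosingCircle(P),cv2.fitEllipse(P))
o=ctrl.get_obs();print(o['t'],o['ee_pos'])
```

```text
120 13 ((610.7095336914062, -193.2797088623047), 34.483192443847656) ((611.114501953125, -192.67236328125), (63.128684997558594, 68.56260681152344), 52.11894607543945)
120 26 ((613.662353515625, -195.48910522460938), 32.88029098510742) ((614.048583984375, -194.90992736816406), (60.19422149658203, 65.37554931640625), 52.11893081665039)
200 13 ((611.0048828125, -192.56272888183594), 34.208045959472656) ((610.8994140625, -192.3560333251953), (62.24498748779297, 67.8067855834961), 56.10866928100586)
200 26 ((613.9440307617188, -194.80540466308594), 32.617919921875) ((613.8434448242188, -194.60830688476562), (59.35160446166992, 64.65486145019531), 56.10866928100586)
2.15 [ 610.97633948 -191.73984271  150.23640296]
```

Call:
arm_command:
  series:
    - {"linear":[0.001,0,0.025],"turn":0}
    - {"linear":[0,0,0.03],"turn":0}
    - {"linear":[0,0,0.025],"turn":0}
    - {"linear":[0,0,0.015],"turn":0}
    - {"linear":[0,0,0.012],"turn":0}
    - {"linear":[0,0,0.01],"turn":0}
    - {"linear":[0,0,0],"turn":0}
    - {"linear":[0,0,0],"turn":0}

```text
t: 2.95
ee_pos: [612.5, -192.6, 34.2]
orientation: [-2.979, 0.997, -0.001]
ft_force: [0.1, -0.3, -0.7]
width: 87.6
grasp_force: 0.0
```

Call:
arm_command:
  series:
    - {"linear":[0,0,0],"turn":0}
    - {"linear":[0,0,0],"turn":0}
    - {"linear":[0,0,0],"turn":0}
    - {"linear":[0,0,0],"turn":0}
    - {"linear":[0,0,0],"turn":0}
    - {"linear":[0,0,0],"turn":0}
    - {"linear":[0,0,0],"turn":0}
    - {"linear":[0,0,0],"turn":0}
  jaw: -1

```text
t: 3.75
ee_pos: [612.3, -192.5, 34.1]
orientation: [2.979, -0.997, 0.001]
ft_force: [-0.8, -0.5, 5.6]
width: 60.3
grasp_force: 30.1
```

Call:
arm_command:
  series:
    - {"linear":[0,0,-0.01],"turn":0}
    - {"linear":[0,0,-0.02],"turn":0}
    - {"linear":[0,0,-0.025],"turn":0}
    - {"linear":[0,0,-0.03],"turn":0}
    - {"linear":[0,0,-0.02],"turn":-0.135}
    - {"linear":[0,0,-0.01],"turn":-0.135}
    - {"linear":[0,0,0],"turn":-0.135}
    - {"linear":[0,0,0],"turn":-0.135}
    - {"linear":[0,0,0],"turn":-0.135}
    - {"linear":[0,0,0],"turn":-0.135}

```text
t: 4.75
ee_pos: [611.8, -192.3, 148.9]
orientation: [-3.13, -0.266, 0.0]
ft_force: [0.4, -0.4, 0.3]
width: 60.4
grasp_force: 29.9
```

Run:
```python
from h import *
o=ctrl.get_obs();M=R.from_rotvec(o['orientation']).as_matrix()
print(o['t'],o['ee_pos'],o['width'],o['grasp_force'],M.round(3), M.T@(np.array([615,247,150])-o['ee_pos']))
```

```text
4.75 [ 611.82148952 -192.29121392  148.91980745] 60.429023933289955 29.92339294636622 [[ 0.986  0.169 -0.   ]
 [ 0.169 -0.986  0.   ]
 [-0.    -0.    -1.   ]] [  77.17615441 -432.47063847   -1.01411219]
```

Call:
arm_command:
  series:
    - {"linear":[0.003,-0.02,0],"turn":0}
    - {"linear":[0.007,-0.04,0],"turn":0}
    - {"linear":[0.008,-0.045,0],"turn":0}
    - {"linear":[0.008,-0.045,0],"turn":0}
    - {"linear":[0.008,-0.045,0],"turn":0}
    - {"linear":[0.008,-0.045,0],"turn":0}
    - {"linear":[0.008,-0.045,0],"turn":0}
    - {"linear":[0.008,-0.045,0],"turn":0}
    - {"linear":[0.008,-0.045,0],"turn":0}
    - {"linear":[0.007,-0.035,0],"turn":0}

```text
t: 5.75
ee_pos: [616.7, 226.6, 148.9]
orientation: [-3.131, -0.259, 0.0]
ft_force: [0.4, 0.1, -0.5]
width: 60.6
grasp_force: 29.9
```

Call:
arm_command:
  series:
    - {"linear":[0.004,-0.022,0],"turn":0}
    - {"linear":[0,0,0],"turn":0}
    - {"linear":[0,0,0],"turn":0}

```text
t: 6.05
ee_pos: [617.1, 246.4, 148.6]
orientation: [3.131, 0.259, -0.001]
ft_force: [-0.2, -0.0, -0.4]
width: 59.9
grasp_force: 29.9
```

Run:
```python
from h import *
import pickle
d=grab('wrist','w2.png');pickle.dump(d,open('w2.pkl','wb'))
o=ctrl.get_obs();print(o['t'],o['ee_pos'],o['width'],R.from_rotvec(o['orientation']).as_matrix().round(3))
```

```text
6.1 [617.27384094 245.63220896 148.60846462] 60.096171617189775 [[ 0.987  0.163 -0.001]
 [ 0.163 -0.987 -0.001]
 [-0.001  0.    -1.   ]]
```

View pics/w2.png

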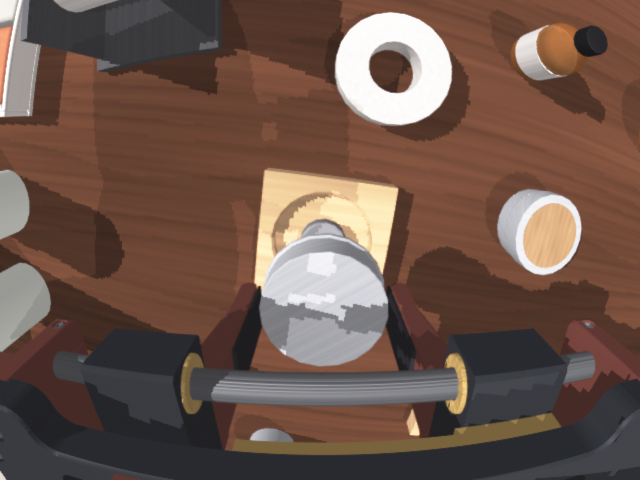

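The lid is held level at (324,300), and the larger jig is beneath it: block corners (265,170) and (397,187), pocket rim through (273,238), (322,192) and (371,238). Next I compute the offset.

Run:
```python
from h import *
import pickle
from scipy.optimize import least_squares
d=pickle.load(open('w2.pkl','rb'))
c=np.array([px2w(d,u,v,20,True)[:2] for u,v in [(265,170),(397,187)]]);e=c[1]-c[0];L=np.hypot(*e);n=np.array([e[1],-e[0]])/L
for s in(1,-1): print('edge len',L,'centre',c.mean(0)+s*50*n)
P=np.array([px2w(d,u,v,20,True)[:2] for u,v in [(273,238),(278,215),(295,199),(322,192),(350,200),(366,217),(371,238)]])
print('pocket',least_squares(lambda q:np.hypot(*(P-q).T)-38,c.mean(0)-[50,0]).x,np.round(P,1).tolist())
f=d['frame'];h=cv2.cvtColor(f,cv2.COLOR_BGR2HSV)
E=np.array([px2w(d,u,v,148.6-8,True)[:2] for u,v in [(260,303),(388,303),(324,366),(278,347),(371,346)]])
print('lid',least_squares(lambda q:np.hypot(*(E-q[:2]).T)-q[2],[617,246,30]).x)
cv2.imwrite('pics/w2c.png',cv2.resize(f[155:385,225:425],None,fx=2.6,fy=2.6,interpolation=2))
```

```text
edge len 98.38225390324948 centre [614.30400895 246.66803973]
edge len 98.38225390324948 centre [714.23527902 250.37496064]
pocket [615.57175306 247.73826214] [[611.8, 284.9], [630.3, 283.4], [644.4, 272.5], [652.7, 253.7], [650.3, 232.2], [639.6, 218.0], [624.1, 211.0]]
lid [617.70495323 246.37254603  29.3375006 ]
```

View pics/w2c.png

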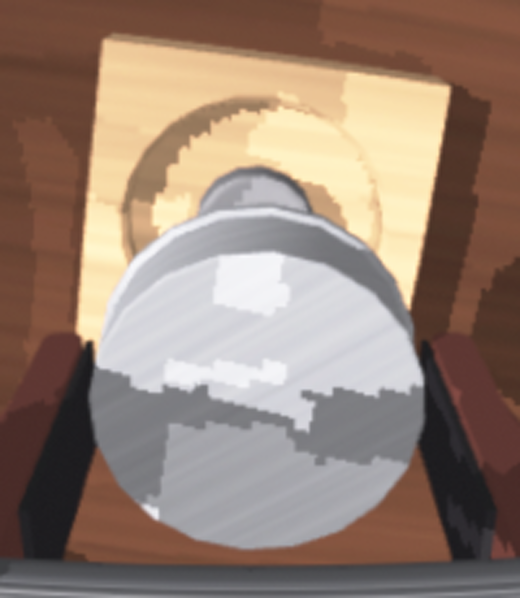

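The crop shows the boss under the lid's upper edge, with the lid centred on the TCP. The pocket centre is about (615,247), so I shift 2 mm and lower.

Call:
arm_command:
  series:
    - {"linear":[-0.002,-0.001,0.02],"turn":0}
    - {"linear":[0,0,0.025],"turn":0}
    - {"linear":[0,0,0.02],"turn":0}
    - {"linear":[0,0,0.01],"turn":0}
    - {"linear":[0,0,0.005],"turn":0}
    - {"linear":[0,0,0],"turn":0}
    - {"linear":[0,0,0],"turn":0}

```text
t: 6.8
ee_pos: [616.1, 246.9, 69.6]
orientation: [-3.131, -0.256, -0.002]
ft_force: [-0.0, 0.3, -0.3]
width: 60.4
grasp_force: 29.9
```

Call:
arm_command:
  series:
    - {"linear":[0,0,0.005],"turn":0}
    - {"linear":[0,0,0.005],"turn":0}
    - {"linear":[0,0,0.004],"turn":0}
    - {"linear":[0,0,0.003],"turn":0}
    - {"linear":[0,0,0.002],"turn":0}
    - {"linear":[0,0,0],"turn":0}
    - {"linear":[0,0,0],"turn":0}

```text
t: 7.5
ee_pos: [615.5, 247.1, 49.7]
orientation: [-3.131, -0.257, -0.0]
ft_force: [0.5, -0.4, -0.6]
width: 60.7
grasp_force: 29.9
```

Call:
arm_command:
  series:
    - {"linear":[0,0,0.002],"turn":0}
    - {"linear":[0,0,0.001],"turn":0}
    - {"linear":[0,0,0.001],"turn":0}
    - {"linear":[0,0,0.001],"turn":0}
    - {"linear":[0,0,0],"turn":0}
    - {"linear":[0,0,0],"turn":0}

```text
t: 8.1
ee_pos: [615.4, 247.0, 44.6]
orientation: [3.131, 0.257, -0.0]
ft_force: [0.8, -0.4, 0.1]
width: 60.4
grasp_force: 29.9
```

Call:
arm_command:
  series:
    - {"linear":[0,0,0.0005],"turn":0}
    - {"linear":[0,0,0.0005],"turn":0}
    - {"linear":[0,0,0],"turn":0}

```text
t: 8.4
ee_pos: [615.6, 247.0, 44.1]
orientation: [-3.131, -0.257, -0.0]
ft_force: [-1.4, -0.5, 4.6]
width: 60.0
grasp_force: 30.1
```

Contact came at the expected seated height, so I release and back off.

Call:
arm_command:
  series:
    - {"linear":[0,0,0],"turn":0}
    - {"linear":[0,0,0],"turn":0}
    - {"linear":[0,0,0],"turn":0}
    - {"linear":[0,0,0],"turn":0}
    - {"linear":[0,0,0],"turn":0}
    - {"linear":[0,0,0],"turn":0}
  jaw: 1

```text
t: 9.0
ee_pos: [615.4, 247.0, 43.6]
orientation: [3.131, 0.257, -0.0]
ft_force: [-0.1, 0.1, -0.1]
width: 88.0
grasp_force: 0.0
```

Call:
arm_command:
  series:
    - {"linear":[0,0,-0.01],"turn":0}
    - {"linear":[0,0,-0.02],"turn":0}
    - {"linear":[0,0,-0.03],"turn":0}
    - {"linear":[0,0,-0.03],"turn":0}
    - {"linear":[0,0,-0.02],"turn":0}
    - {"linear":[0,0,0],"turn":0}
    - {"linear":[0,0,0],"turn":0}

```text
t: 9.7
ee_pos: [615.4, 247.0, 154.0]
orientation: [-3.131, -0.257, -0.001]
ft_force: [0.4, 0.1, 0.3]
width: 87.8
grasp_force: 0.0
```

Run:
```python
from h import *
d=grab('wrist'); s=grab('scene')
o=ctrl.get_obs();print(o['t'],o['ee_pos'],o['width'],o['ft_force'])
A=cv2.resize(d['frame'][150:350,220:430],(420,400),interpolation=2)
B=cv2.resize(s['frame'][270:390,370:490],(380,400),interpolation=2)
cv2.imwrite('pics/end.png',np.hstack([A,B]))
```

```text
9.8 [614.56825711 246.66749636 152.3781403 ] 87.81997823415769 [-0.68969181 -0.10156531 -0.36423546]
```

View pics/end.png

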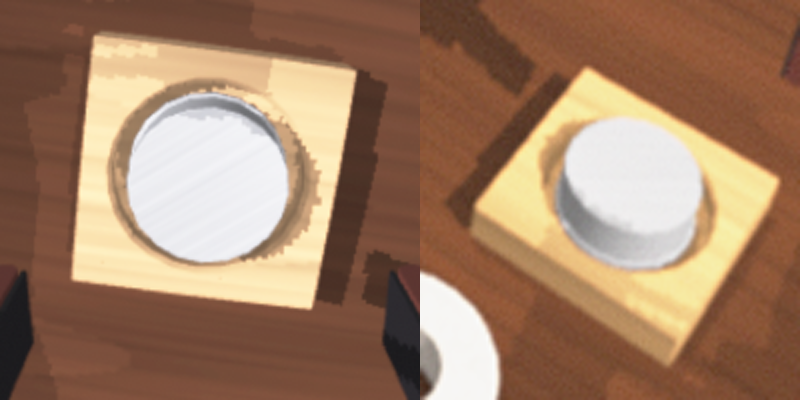

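The lid, at (208,180) in the left crop, sits level and centred in the larger jig's pocket with a gap all round, and the gripper is clear. I'll hand it in.

```bash
python3 -c "
from workcell import ctrl
print(ctrl.close_job())"
```

```text
the job is handed in; nothing more can be done
None
```

The large top-up lid is seated level over the boss in the larger jig, rim down and released; the arm went near no other lid, and I handed the job in at about 10 s of the 32 s allowed.

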